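# Post the empty refill cartridge through the caddy's sprung flaps

## Task

Take the empty rectangular refill cartridge from the bamboo tray and post it, standing upright, through the sprung flaps in the lid of the steel waste caddy; push it right through so that it drops inside and the flaps swing shut behind it. Be gentle with the caddy: its thin lid cracks if it is pressed or bumped hard. Leave everything else where it is.

Things in the scene. Friction and masses are not known exactly. Their poses are not given: they have to be found in the camera images.
- cartridge_center (a point): centre (half-way up) of the empty refill cartridge: an upright rectangular block of clear plastic with a white band at top and bottom, 30 (its x) x 58 (its y) x 100 (z) mm, 40 to 80 g, flat top and bottom. It stands on the tray's floor, so its centre is at about z = 0.058. Symmetric under a half turn.
- bin: the waste caddy: upright steel box fixed to the table, 150 (x) x 170 (y) mm outside, walls 3 mm, with a flat black plastic lid 160 x 210 mm whose top face is 165 mm above the table. Origin: centre of its underside. The lid is shifted differently each time: its opening, lip and flaps stand 4 to 38 mm to the +y side of the caddy's centre; its pose does NOT show it: find it by feel or sight
- bin_top (a point): point of the caddy (not of the shifted lid) on its centre line, level with the lid's top. Opening in the lid: 36 mm in x by 61 mm in y, so 3 and 1.5 mm to spare each side of a cartridge turned like the caddy. Along the opening's +y edge stands a lip 10 mm high, 50 mm long in x, 8 mm thick, inner face flush with that edge. The lid is clamped and will not slide
- bin_mid (a point): centre of the caddy, half-way up. Finding the opening: a cartridge held some 5 mm above the lid and moved gently to the caddy's +y meets the lip; the opening's centre lies 1.5 mm back from there. In x the opening is always at the caddy's centre. More than 25 N on caddy, lid or flaps, by cartridge, fingers or arm, cracks it
- flap_far (a joint): angle of the +x one of two polished steel flaps that shut the opening from below, meeting in its middle: 0 shut (level, upper face 4 mm below the lid's top), to 1.5 rad as it swings down. Each is hinged along y 5 mm beyond its edge of the opening, 23 mm long, and hangs to 28 mm below the lid's top when open. Spring of each: 0.035 N m shut, 0.08 N m open; its weight alone does not take the cartridge in
- flap_near (a joint): angle of the -x flap, the mirror image of the other. Pushing the cartridge in takes 4 to 15 N
- bin_floor (a point): centre of the caddy's inner floor, 161 mm below the lid's top. The flaps pinch the cartridge between them: let go half-way, it stays stuck, and must be pushed on down by its top (2 to 10 N; shut fingers fit through the opening) until its top has passed the flaps' lower ends, some 28 mm below the lid's top. Then it drops and the flaps can shut; reaching in deeper than 35 mm may bump the gripper on the lid
- tray: bamboo tray, fixed, 260 (x) x 220 (y) mm, rim 22 mm high, wall 8 mm, floor 8 mm or less thick; origin at the centre of its underside. Holds the cartridge (near its middle), the jar (towards its +x end) and the bottle opener (towards its -x end).
- jar: bystander, leave alone: round clear jar with a white lid, 44 mm diameter, 70 mm tall, on the tray; origin at its underside
- opener: bystander, leave alone: flat stainless steel bottle opener, 36 x 124 x 5 mm, on the tray; origin at its underside
- coaster: bystander, leave alone: round grey stone coaster, 84 mm diameter, 10 mm thick; origin at its underside
- wedge: bystander, leave alone: black plastic door wedge, 120 x 45 x 29 mm; origin at its underside
- umbrella: bystander, leave alone: folded compact umbrella, 240 mm long, 48 mm thick, black handle, lying along the far side; origin at its underside
- mug: bystander, leave alone: white ceramic mug, 76 mm diameter, 85 mm tall; origin at its underside
There are look-alikes about, which are no part of the job. Leave any purple or yellow look-alike of the part that bears cartridge_center alone.

How it is judged:
On the way, in this order (a step that is already met when the one before it is completed fails the run):
1. the cartridge is lifted off the tray (height (world z) of cartridge_center above 0.1 m), for 0.2 s.
2. the cartridge's lower end stands in the opening and holds the flaps open (x of cartridge_center in the frame of bin between -0.075 and 0.075 m and y of cartridge_center in the frame of bin between -0.085 and 0.085 m and value of joint each of flap_near, flap_far above 0.5 rad and z of cartridge_center in the frame of bin below 0.2 m and contact force between cartridge and bin above 0.3 N), for 0.1 s.
At the end, for the whole second after the job is handed in: The cartridge lies at rest inside the caddy (its centre between the walls and more than 65 mm below the lid's top) and both flaps are shut again (within 0.08 rad) (x of cartridge_center in the frame of bin between -0.075 and 0.075 m and y of cartridge_center in the frame of bin between -0.085 and 0.085 m and z of cartridge_center in the frame of bin below 0.1 m and value of joint each of flap_near, flap_far below 0.08 rad and linear speed of cartridge below 0.02 m/s); the robot touches nothing.
It fails at once if the caddy, its lid or flaps is pressed or knocked with more than 25 N (contact force between any of cartridge, the fingers, the arm and bin above 25 N).
It fails at once if a bystander is moved more than 25 mm (distance of any of jar, opener, coaster, wedge, umbrella, mug from where it was at the start of the episode above 0.025 m).
It also fails if it takes over 64 s, if anything falls off the work surface, if the arm or the gripper's body presses on something with over 40 N, if the wrist force passes 120 N, or if a joint passes its speed limit or range.

## Robot

A 6-joint arm with a two-finger parallel gripper is mounted at the origin on the work surface. World frame = base frame: x ahead of the robot, y to its left, z up, the work surface at z = 0. Lengths are in m, angles in rad, forces in N, time in s.
With the tool pointing down it reaches from about 0.225 to 0.875 m from the base axis. Payload 3.4 kg.
Tool frame: the origin (TCP) lies on the centre line of the jaws, within the pads' length; the fingertips stand bot.nose_length ahead of it and the grasp point (between the pads) lies 2 mm behind it (bot.nose_length is the distance from the TCP to the fingertips, in m); z points along the fingers, y is the line along which they close (so a half turn about z gives the same grasp; the last joint's range is limited). The gripper opens to 85 mm and grips with 20 to 120 N. Pads are 22 mm wide; open, the fingers measure 114 mm over their backs; the gripper's body (76 mm by 85 mm) begins 54 mm behind the grasp point. The pads swing forward as they close: fully open they stand 13 mm farther back than shut.
Start: joints at [1.039, 0.276, 1.505, -0, 1.361, -0.121], TCP at [0.23, 0.527, 0.211] pointing down, gripper open.
Joint ranges: [-2.89, 2.89], [-0.75, 2.08], [0.22, 2.7], [-1.18, 4.32], [0.11, 2.71], [-2.7, 2.7]. Speed limits (rad/s): [2.57, 2.57, 3.14, 3.14, 3.14, 3.14].

## Interface

Orientations are given as a unit quaternion [w, x, y, z].
In Python, from cell import state, eyes, workorder, bot gives the robot as it stands.
- The arm moves only by the tool move_arm, never from a script. Its argument "commands" is a list of rows, each a list of 5 numbers: the gripper's target within -1 to 1 (shut at 1, half-way at 0, fully open at -1), then the shift along the tool's x, y, z scaled (see below), then the turn about the tool's z scaled (see below). A call has 1 to 20 rows; each row shifts and turns the commanded pose from where the row before left it, along the tool's axes as they then stand; what a row does not reach is not made up. The controller multiplies each number of a shift by 150 mm and each number of a turn by pi rad. A row lasts 1/8 s, in which the tool goes at most 62.5 mm and 10.7 degrees, less where a joint would pass 70% of its speed; a pose out of reach is approached as far as the arm can. A call with a number of a shift or a turn outside -1 to 1 is refused whole. A call with a gripper value outside its range is refused whole. The fingers move at their own pace and stop on an object; "newtons" is the grip in N (left out, the last holds). Time passes only in rows, so rows that do not move let the fingers close. It gives the time, the measured TCP pose, the force, the opening and the grip force at its end, in the units of the state.
- state(): the state, without advancing time (a new reading comes with each control period).
- eyes.snapshot(name): name is "side" or "top"; returns (picture, depth): 400x640x3 uint8, red, green, blue; 400x640 float32, m along the optical axis (not along the pixel's ray), 0 where there is no reading.
- eyes.camera_info(name): a dict with "fx", "fy", "cx", "cy" (pixels), "view" (4x4, takes a point from world to camera coordinates). Camera axes: x right, y up, looking along -z (the intrinsics and any distortion apply to the point x, -y, -z); pixel columns grow to the right and rows downward; lengths in m; the calibration is good to about 2 mm. A picture is of the moment at which its call begins. camera_info takes no time and is no camera call.
- workorder.job_done(): hands the job in; it is judged then, once.
The state is a dict: "time": time; "qpos": joint angles; "dq": joint speeds; "effort": joint torques, N m; "position": TCP position; "tcp_rot": TCP orientation; "wrist_force": force on the tool from outside, world axes, zero at the start; "torque": the same for the moment, N m; "finger_gap": opening from 0.0 (shut) to 1.0 (fully open); "grasp_force": force on a finger pad.
Only numpy, scipy, OpenCV 4.12 (cv2) and the standard library are available. Lean on these libraries where they do the work, as an engineer would, in place of code of your own. Each camera call takes 0.05 s, during which the arm holds its last target. There are 200 camera calls.

## Working session

There is one attempt and no reset: what is moved stays moved. The work goes in short steps, Python scripts to look and compute and a tool call to move; the robot and the scene stay as the last step left them, time stands still between calls to the robot, and variables do not carry over. Pictures are saved under pics/ and viewed, at most 10 in all, crops included, and the job is handed in when it is done.

Besides the shell and the picture viewer there is one more tool, called after ">>>" as name(argument=value, ...) on one line, values as JSON. move_arm: Moves the arm, as the interface text tells. Its arguments: {"type":"object","properties":{"commands":{"type":"array","items":{"type":"array","items":{"type":"number","minimum":-1,"maximum":1}}},"newtons":{"type":"number"}},"required":["commands"]}

```bash
mkdir -p pics; ls; cat > h.py <<'E'
import numpy as np, cv2
from cell import state, eyes, workorder, bot
def snap(n,f=None):
    p,d=eyes.snapshot(n)
    if f: cv2.imwrite('pics/'+f,p[:,:,::-1])
    return p,d
def world(n,d,uv):
    c=eyes.camera_info(n); T=np.linalg.inv(np.array(c['view']).reshape(4,4))
    uv=np.atleast_2d(uv); z=d[uv[:,1].astype(int),uv[:,0].astype(int)]
    P=np.c_[(uv[:,0]-c['cx'])/c['fx']*z,-(uv[:,1]-c['cy'])/c['fy']*z,-z]
    return P@T[:3,:3].T+T[:3,3]
def ray(n,uv,h):
    c=eyes.camera_info(n); T=np.linalg.inv(np.array(c['view']).reshape(4,4))
    uv=np.atleast_2d(uv).astype(float)
    D=np.c_[(uv[:,0]-c['cx'])/c['fx'],-(uv[:,1]-c['cy'])/c['fy'],-np.ones(len(uv))]@T[:3,:3].T
    o=T[:3,3]; return o+D*((h-o[2])/D[:,2])[:,None]
def proj(n,P):
    c=eyes.camera_info(n); V=np.array(c['view']).reshape(4,4)
    q=np.atleast_2d(P)@V[:3,:3].T+V[:3,3]
    return np.c_[c['cx']+c['fx']*q[:,0]/-q[:,2],c['cy']+c['fy']*q[:,1]/q[:,2]]
E
python3 - <<'E'
from h import *
print(state(),bot.nose_length)
for n in('top','side'):
    p,d=snap(n,n+'1.png'); np.savez(n+'1.npz',p=p,d=d); print({k:np.round(v,3).tolist() if k=='view' else v for k,v in eyes.camera_info(n).items()})
E
```

```text
pics
{'time': 0.0, 'qpos': array([ 1.03897882e+00,  2.76604227e-01,  1.50616934e+00, -6.72017211e-06,
        1.36071608e+00, -1.20997057e-01]), 'dq': array([ 0.00105916, -0.0027771 ,  0.00029951,  0.00029238,  0.00054444,
       -0.00019379]), 'effort': array([-1.46642826e-03, -4.16777515e+01, -2.45800424e+01, -4.65141929e-04,
        1.12610546e-02,  2.31035585e-05]), 'position': array([0.22933668, 0.52664047, 0.20982008]), 'tcp_rot': array([-3.01015737e-04,  2.03967999e-01,  9.78977097e-01, -8.99469522e-04]), 'wrist_force': array([ 0.62653644, -0.41729773,  0.67771372]), 'torque': array([ 0.05875597, -0.00174431,  0.01638725]), 'grasp_force': 0.0, 'finger_gap': 1.0019817251902992} 0.017
{'fx': 377.6848816489429, 'fy': 377.6848816489429, 'cx': 324.49776976010554, 'cy': 197.8474790377621, 'view': [[-0.003, -1.0, 0.0, -0.006], [0.979, -0.003, 0.205, -0.548], [-0.205, 0.001, 0.979, -1.4], [0.0, 0.0, 0.0, 1.0]]}
{'fx': 361.460270286568, 'fy': 361.460270286568, 'cx': 317.8651617036203, 'cy': 196.01675550637694, 'view': [[-0.993, -0.114, 0.012, 0.53], [0.082, -0.639, 0.765, -0.134], [-0.079, 0.761, 0.644, -1.109], [0.0, 0.0, 0.0, 1.0]]}
```

View pics/top1.png

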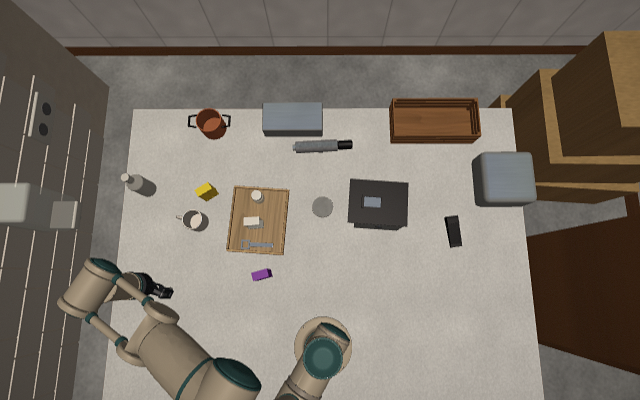

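View pics/side1.png

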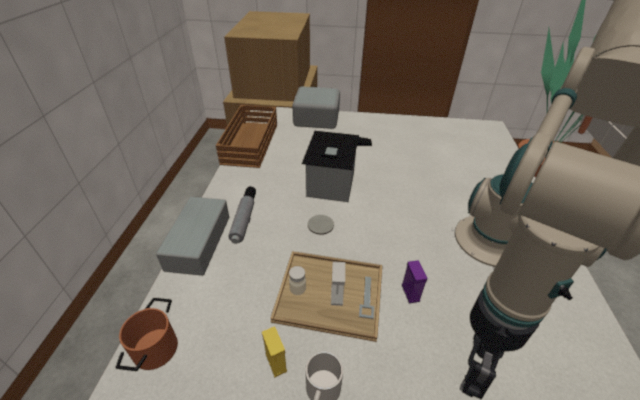

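The top view shows the cartridge's white top at about (252,221) on the tray, and the caddy lid at (379,203) with the steel flaps at (372,201). The yellow and purple look-alikes are at (206,191) and (262,274). Next I'll measure the edges on enlarged crops.

```bash
python3 - <<'E'
from h import *
p=np.load('top1.npz')['p'];d=np.load('top1.npz')['d']
s=np.load('side1.npz')['p'];ds=np.load('side1.npz')['d']
a=cv2.resize(p[170:240,340:420],None,fx=5,fy=5,interpolation=cv2.INTER_CUBIC)
b=cv2.resize(p[180:260,222:294],None,fx=5,fy=5,interpolation=cv2.INTER_CUBIC)
c=cv2.resize(s[125:205,295:375],None,fx=5,fy=5,interpolation=cv2.INTER_CUBIC)
e=cv2.resize(s[250:335,270:390],None,fx=3,fy=3,interpolation=cv2.INTER_CUBIC)
W=np.zeros((600,800,3),np.uint8)
W=np.zeros((800,800,3),np.uint8)
W[:350,:400]=a; W[:400,400:760]=b; W[400:800,:400]=c; W[400:655,400:760]=e
cv2.imwrite('pics/crop.png',cv2.resize(W[:,:,::-1],(600,600)))
np.set_printoptions(precision=4,suppress=True)
hsv=cv2.cvtColor(p,cv2.COLOR_RGB2HSV)
def comp(m,u,v):
    n,l,st,c=cv2.connectedComponentsWithStats(m.astype(np.uint8)); return (l==l[v,u])
# lid: by depth height
vv,uu=np.mgrid[0:400,0:640]; uv=np.c_[uu.ravel(),vv.ravel()]
Wt=world('top',d,uv).reshape(400,640,3)
H=Wt[:,:,2]
m=comp((np.abs(H-.167)<.014)&(uu>330)&(uu<430)&(vv>165)&(vv<245),395,203)
r=cv2.minAreaRect(cv2.findContours(m.astype(np.uint8),0,1)[0][0]) 
cs=cv2.boxPoints(r); P=ray('top',cs,.165); print('lid',m.sum(),P[:,:2],P[:,:2].mean(0),np.median(H[m]))
for i in range(4): 
    v=P[(i+1)%4]-P[i]; print(np.linalg.norm(v),np.degrees(np.arctan2(v[1],v[0])))
m=comp((np.abs(H-.108)<.012)&(uu>235)&(uu<270)&(vv>205)&(vv<235),252,221)
print('cart H',H[221,246:260],m.sum())
m2=comp((p.min(2)>140)&(uu>235)&(uu<270)&(vv>205)&(vv<245),252,221)
for mm in(m,m2):
    cn=max(cv2.findContours(mm.astype(np.uint8),0,1)[0],key=len)
    P=ray('top',cv2.boxPoints(cv2.minAreaRect(cn)),.108)
    print('cart',mm.sum(),P[:,:2].mean(0))
    for i in range(4): 
        v=P[(i+1)%4]-P[i]; print(np.linalg.norm(v),np.degrees(np.arctan2(v[1],v[0])))
    q=np.argwhere(mm)[:,::-1]; Q=ray('top',q,.108)[:,:2]; print('centroid',Q.mean(0))
print('jar',ray('top',[[257,196]],.07),'opener',ray('top',[[257,244]],.01))
print('flap',ray('top',[[372,201.5]],.161))
E
```

```text
lid 2601 [[ 0.439  -0.0864]
 [ 0.5993 -0.0994]
 [ 0.5838 -0.3142]
 [ 0.4242 -0.296 ]] [ 0.5116 -0.199 ] 0.16550800529654186
0.1608717868883254 -4.659996969703074
0.21537464372114543 -94.12815732207096
0.16065951305978374 173.4923021650111
0.2101977694046026 85.96557680390322
cart H [0.1096 0.1079 0.1058 0.1131 0.111  0.1139 0.1055 0.1094 0.106  0.1115
 0.1026 0.1108 0.1056 0.1032] 145
cart 145 [0.4531 0.2616]
0.06062322640647227 -85.35266890193061
0.031821049172995754 -173.4660563881821
0.06034243308931061 94.62445652423307
0.03180746080051299 7.040915199711447
centroid [0.4536 0.2616]
cart 122 [0.4554 0.262 ]
0.051534827554849755 -90.18598668951655
0.029676150508650613 -178.1252483051409
0.051309966773266255 89.81374361966111
0.0296848455287957 2.3085037303172133
centroid [0.4538 0.2616]
jar [[0.5536 0.2499 0.07  ]] opener [[0.3758 0.2545 0.01  ]]
flap [[ 0.5127 -0.1776  0.161 ]]
```

View pics/crop.png

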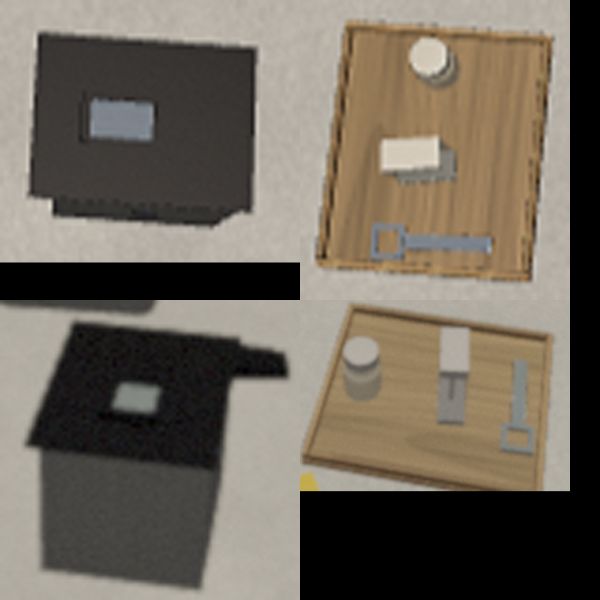

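The crop shows the lip just to the left (+y) of the flaps, at about (83,120), so the caddy's +y is roughly world +y. I'll refine the yaws and centres at sub-pixel level, then move.

```bash
cat >> h.py <<'E'
np.set_printoptions(precision=4,suppress=True)
def rect(n,p,box,f,h,S=8):
    u0,v0,u1,v1=box
    c=cv2.resize(p[v0:v1,u0:u1],None,fx=S,fy=S,interpolation=cv2.INTER_CUBIC).astype(int)
    m=f(c).astype(np.uint8)
    cn=max(cv2.findContours(m,0,cv2.CHAIN_APPROX_NONE)[0],key=cv2.contourArea)[:,0]
    uv=(cn+.5)/S-.5+[u0,v0]
    Q=ray(n,uv,h)[:,:2].astype(np.float32)*1000
    r=cv2.minAreaRect(Q); M=cv2.moments(Q.reshape(-1,1,2))
    return np.array(r[0]),r[1],r[2],np.array([M['m10'],M['m01']])/M['m00'],.5*np.degrees(np.arctan2(2*M['mu11'],M['mu20']-M['mu02']))
E
python3 - <<'E'
from h import *
p=np.load('top1.npz')['p']
print(p[203,395],p[201,372],p[235,395],p[221,252],p[221,235])
for t in(90,110): print('lid',*rect('top',p,(340,170,420,240),lambda c:c.max(2)<t,.165))
for t in(90,110): print('flap',*rect('top',p,(355,190,388,214),lambda c:c[:,:,2]>t,.161))
for t in(160,175): print('cart',*rect('top',p,(238,208,266,236),lambda c:c.min(2)>t,.108))
for t in(70,90): print('open',*rect('top',p,(230,236,285,254),lambda c:c[:,:,2]-c[:,:,0]>10,.012))
E
```

```text
[59 54 53] [126 131 140] [187 180 170] [211 201 186] [156 129  91]
lid [ 502.023  -197.2624] (209.58956909179688, 175.04147338867188) 85.78377532958984 [ 503.7535 -197.3645] 85.96945394170544
lid [ 502.0713 -197.2683] (210.54983520507812, 176.82496643066406) 85.77175903320312 [ 503.9152 -197.379 ] 85.84114422835776
flap [ 512.5695 -177.4427] (60.77663040161133, 37.70539474487305) 84.97884368896484 [ 512.4152 -177.5077] 85.77803295624108
flap [ 512.9293 -177.7189] (59.19221496582031, 35.73830032348633) 85.76802825927734 [ 512.5115 -177.5039] 85.93901352474579
cart [453.4359 262.5074] (29.96037483215332, 55.77910614013672) 3.608794689178467 [453.3476 262.47  ] -86.36182329118958
cart [453.5466 262.3347] (28.308557510375977, 54.09940719604492) 3.066384792327881 [453.3611 262.5178] -86.59139115139757
open [375.6465 242.2972] (95.47434997558594, 19.323244094848633) 82.21154022216797 [374.6214 239.9357] 86.39783547106359
open [375.6465 242.2972] (95.47434997558594, 19.323244094848633) 82.21154022216797 [374.6214 239.9357] 86.39783547106359
```

>>> move_arm(commands=[[-1, 0, 0, 0, 0.05], [-1, 0, 0, 0, 0.05], [-1, 0, 0, 0, 0.05], [-1, 0, 0, 0, 0.05], [-1, 0, 0, 0, 0.05], [-1, 0, 0, 0, 0.05], [-1, 0, 0, 0, 0.05], [-1, 0, 0, 0, 0]], newtons=40)

```text
time: 1.1
position: [0.2295, 0.5269, 0.2103]
tcp_rot: [0.0, 0.685, 0.729, -0.0]
wrist_force: [0.4, 0.4, -0.7]
finger_gap: 0.999
grasp_force: 0.0
```

```bash
cat >> h.py <<'E'
def go(x,y,z,yaw):
    s=state(); w,a,b,c=s['tcp_rot']; 
    from scipy.spatial.transform import Rotation as R
    M=R.from_quat([a,b,c,w]).as_matrix(); psi=np.degrees(np.arctan2(M[1,1],M[0,1]))
    dl=np.array([x,y,z])-s['position']
    f=np.radians(psi); ax=np.array([[-np.sin(f),np.cos(f),0],[np.cos(f),np.sin(f),0],[0,0,-1]])
    print('t',s['time'],'pos',s['position'],'yaw',psi,'gap',s['finger_gap'],'F',s['wrist_force'],'tilt',M[:,2])
    print('cmd shift',ax@dl/.15,'turn',-(yaw-psi)/180)
E
python3 -c "
from h import *
go(.4535,.2625,.2,3.5)"
```

```text
t 1.1 pos [0.2295 0.5269 0.2103] yaw 3.5722742553120335 gap 0.9994831191605419 F [ 0.3905  0.4318 -0.7231] tilt [-0.0005 -0.0008 -1.    ]
cmd shift [-1.8525  1.3808  0.0684] turn 0.00040152364062240813
```

>>> move_arm(commands=[[-1, -0.2, 0.15, 0, 0], [-1, -0.25, 0.19, 0, 0], [-1, -0.25, 0.19, 0, 0], [-1, -0.25, 0.19, 0, 0], [-1, -0.25, 0.19, 0, 0], [-1, -0.25, 0.19, 0, 0], [-1, -0.25, 0.18, 0, 0], [-1, -0.15, 0.1, 0, 0], [-1, 0, 0, 0, 0], [-1, 0, 0, 0, 0]])

```text
time: 2.35
position: [0.4524, 0.2631, 0.2105]
tcp_rot: [-0.001, 0.685, 0.729, -0.0]
wrist_force: [-0.3, -0.6, -0.4]
finger_gap: 0.999
grasp_force: 0.0
```

```bash
python3 -c "
from h import *
go(.4535,.2625,.092,3.5)"
```

```text
t 2.35 pos [0.4524 0.2631 0.2105] yaw 3.528995427860986 gap 0.9992045335859219 F [-0.3109 -0.5567 -0.4187] tilt [-0.0009  0.0005 -1.    ]
cmd shift [-0.0043  0.0068  0.7901] turn 0.0001610857103388103
```

>>> move_arm(commands=[[-1, 0, 0.007, 0.2, 0], [-1, 0, 0, 0.25, 0], [-1, 0, 0, 0.25, 0], [-1, 0, 0, 0.09, 0], [-1, 0, 0, 0, 0], [1, 0, 0, 0, 0], [1, 0, 0, 0, 0], [1, 0, 0, 0, 0], [1, 0, 0, 0, 0], [1, 0, 0, 0, 0], [1, 0, 0, 0, 0], [1, 0, 0, 0, 0], [1, 0, 0, 0, 0]], newtons=40)

```text
time: 3.98
position: [0.4541, 0.2628, 0.0922]
tcp_rot: [-0.0, 0.685, 0.728, 0.0]
wrist_force: [0.7, 0.1, 0.7]
finger_gap: 0.003
grasp_force: 0.0
```

```bash
python3 -c "
from h import *
go(.4535,.2625,.29,3.5); print(state()['grasp_force'])"
```

```text
t 3.975 pos [0.4541 0.2628 0.0922] yaw 3.4608875347219668 gap 0.002829576475414839 F [0.6826 0.0546 0.7217] tilt [-0.      0.0001 -1.    ]
cmd shift [-0.0015 -0.004  -1.3187] turn -0.00021729147376685137
0.0
```

```bash
python3 - <<'E'
from h import *
p,d=snap('side');s,_=snap('top')
W=np.zeros((450,800,3),np.uint8)
W[:450,:420]=cv2.resize(p[230:380,260:400],(420,450)); W[:400,430:790]=cv2.resize(s[175:275,215:305],(360,400))
cv2.imwrite('pics/miss.png',W[:,:,::-1])
E
```

```text
(no output)
```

View pics/miss.png

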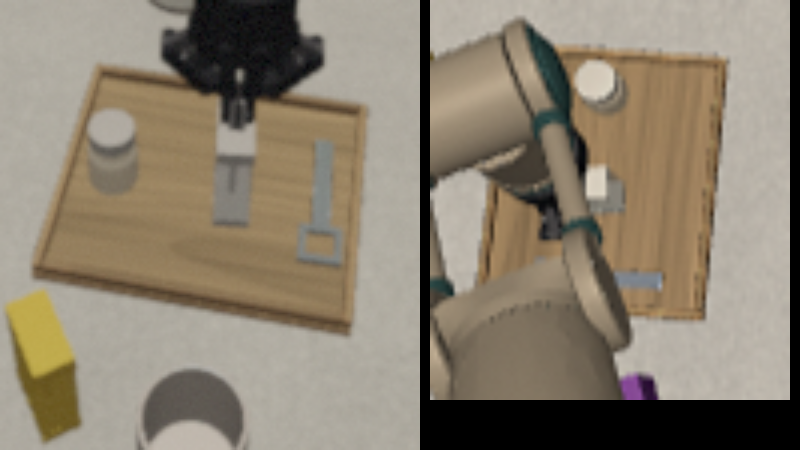

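The side view shows the shut fingers next to or above the cartridge's top at (237,125), and the cartridge still standing. I'll cross-check the two cameras and the TCP projection.

```bash
python3 - <<'E'
from h import *
P=[[.4535,.2625,.108],[.454,.2628,.092],[.454,.2628,.075],[.454,.2628,.15],[.5125,-.1775,.165]]
for n in('top','side'): 
    print(n,proj(n,P)); T=np.linalg.inv(np.array(eyes.camera_info(n)['view']));print(T[:3,3])
s=np.load('side1.npz'); 
for uv in([[338,268],[338,275],[338,290],[332,153],[297,275],[320,224]]): print(uv,world('side',s['d'],[uv]))
t=np.load('top1.npz')
for uv in([[252,221],[257,196],[372,201],[322,207],[240,245]]): print(uv,world('top',t['d'],[uv]))
E
```

```text
top [[250.8502 220.5089]
 [251.5958 221.004 ]
 [252.4495 221.6579]
 [248.5241 218.6512]
 [372.1089 201.336 ]]
[ 0.2503 -0.007   1.4827]
side [[338.7566 271.1153]
 [338.2245 275.3131]
 [337.8952 279.5863]
 [339.412  259.9042]
 [330.9353 150.7619]]
[0.4493 0.8184 0.8106]
[338, 268] [[0.456  0.2517 0.1061]]
[338, 275] [[0.4545 0.2727 0.1059]]
[338, 290] [[0.4516 0.2915 0.0723]]
[332, 153] [[ 0.5086 -0.1762  0.1575]]
[297, 275] [[0.5567 0.2623 0.0762]]
[320, 224] [[0.526  0.0036 0.0061]]
[252, 221] [[0.452  0.2587 0.1055]]
[257, 196] [[0.5521 0.2486 0.077 ]]
[372, 201] [[ 0.514  -0.1773  0.1636]]
[322, 207] [[0.5198 0.0017 0.0173]]
[240, 245] [[0.372  0.3199 0.0118]]
```

```bash
python3 - <<'E'
from h import *
p,d=snap('side')
for v in range(246,290,2):
    w=world('side',d,[[u,v] for u in (335,338,341)]); print(v,p[v,338],w[0],w[1],w[2])
c=cv2.resize(p[235:295,300:380],None,fx=10,fy=10,interpolation=cv2.INTER_CUBIC); cv2.imwrite('pics/near.png',c[:,:,::-1])
print(state()['qpos'])
E
```

```text
246 [18 17 21] [0.4658 0.2813 0.2171] [0.4594 0.2736 0.2094] [0.4528 0.2736 0.2103]
248 [15 14 18] [0.4655 0.2828 0.2123] [0.459  0.2756 0.2051] [0.4524 0.274  0.2042]
250 [17 17 22] [0.4652 0.2831 0.2061] [0.4588 0.2738 0.1965] [0.4521 0.2747 0.1984]
252 [26 26 25] [0.4649 0.2833 0.1996] [0.4584 0.2744 0.1904] [0.4517 0.2748 0.1919]
254 [72 71 68] [0.4646 0.2823 0.1919] [0.4584 0.2556 0.162 ] [0.4514 0.2656 0.1746]
256 [62 60 57] [0.4644 0.2815 0.1841] [0.458  0.2594 0.1594] [0.451  0.27   0.1727]
258 [29 27 27] [0.4493 0.8184 0.8106] [0.4576 0.2651 0.159 ] [0.4506 0.279  0.1763]
260 [29 30 31] [0.464  0.2754 0.1632] [0.4571 0.2741 0.1626] [0.4503 0.2749 0.1646]
262 [40 37 39] [0.4636 0.2762 0.157 ] [0.4568 0.2753 0.157 ] [0.4499 0.2765 0.1595]
264 [69 67 64] [0.4633 0.276  0.1496] [0.4564 0.2738 0.148 ] [0.4495 0.2752 0.1508]
266 [60 59 57] [0.4631 0.2727 0.1384] [0.4561 0.2749 0.1422] [0.4491 0.2748 0.1431]
268 [56 53 54] [0.4629 0.2706 0.1285] [0.4557 0.2743 0.1341] [0.4487 0.2748 0.1359]
270 [51 52 48] [0.4626 0.2701 0.1204] [0.4554 0.2729 0.125 ] [0.4483 0.2742 0.1278]
272 [72 69 66] [0.4623 0.2662 0.1079] [0.455  0.275  0.1203] [0.448  0.2748 0.121 ]
274 [173 167 157] [0.4619 0.2688 0.1036] [0.4547 0.2693 0.1054] [0.4475 0.2679 0.1047]
276 [176 170 161] [0.4614 0.2774 0.107 ] [0.4543 0.2754 0.1056] [0.4472 0.2751 0.1064]
278 [176 170 161] [0.461  0.2819 0.1052] [0.4539 0.2829 0.1077] [0.4468 0.281  0.1064]
280 [173 168 158] [0.4605 0.2904 0.1088] [0.4535 0.2881 0.107 ] [0.4464 0.2847 0.1035]
282 [101  97  91] [0.4601 0.2929 0.1045] [0.4531 0.2922 0.1048] [0.446  0.2911 0.1044]
284 [96 92 86] [0.4598 0.2912 0.0945] [0.4527 0.2918 0.0965] [0.4456 0.2911 0.0967]
286 [113 108 102] [0.4595 0.2915 0.087 ] [0.4523 0.2904 0.0867] [0.4452 0.29   0.0874]
288 [113 109 103] [0.4592 0.2915 0.0792] [0.452  0.2915 0.0803] [0.4448 0.2909 0.0807]
[0.3919 0.2974 1.7932 0.     1.051  0.3314]
```

View pics/near.png

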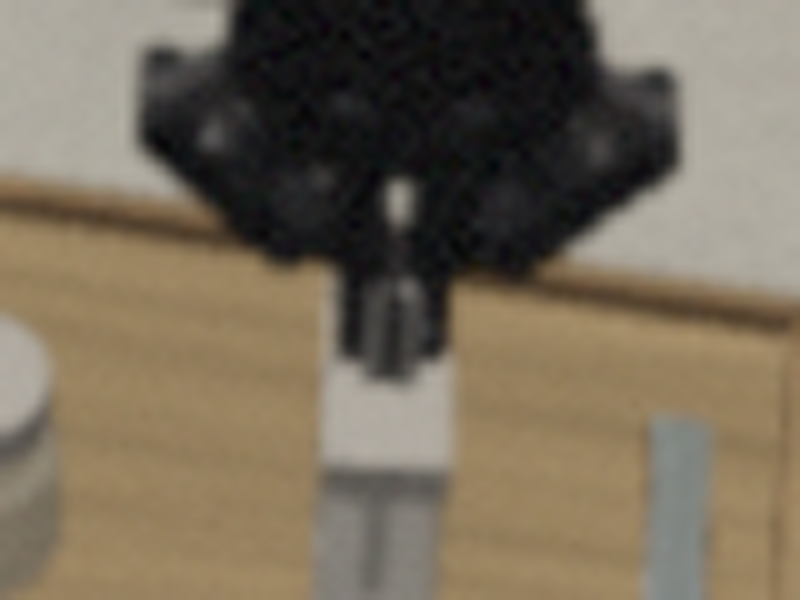

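The fingertips are really at z ≈ 0.117, about 10 mm above the cartridge top. The reported z is therefore some 42 mm too low, while x and y agree. From here I'll use tip z = reported z + 0.025. Next: open, go 42 mm deeper and regrip.

>>> move_arm(commands=[[-1, 0, -0.004, 0, 0], [-1, 0, 0, 0, 0], [-1, 0, 0, 0, 0], [-1, 0, 0, 0, 0], [-1, 0, 0, 0, 0], [-1, 0, 0, 0, 0], [-1, 0, 0, 0, 0], [-1, 0, 0, 0.08, 0], [-1, 0, 0, 0.1, 0], [-1, 0, 0, 0.08, 0], [-1, 0, 0, 0.02, 0], [-1, 0, 0, 0, 0]])

```text
time: 5.62
position: [0.4534, 0.2627, 0.0498]
tcp_rot: [-0.0, 0.685, 0.728, -0.0]
wrist_force: [-0.0, -0.4, 0.2]
finger_gap: 0.998
grasp_force: 0.0
```

>>> move_arm(commands=[[1, 0, 0, 0, 0], [1, 0, 0, 0, 0], [1, 0, 0, 0, 0], [1, 0, 0, 0, 0], [1, 0, 0, 0, 0], [1, 0, 0, 0, 0], [1, 0, 0, 0, 0]], newtons=40)

```text
time: 6.5
position: [0.4538, 0.2629, 0.0506]
tcp_rot: [0.0, 0.685, 0.728, 0.0]
wrist_force: [0.5, -1.0, 4.4]
finger_gap: 0.345
grasp_force: 41.5
```

>>> move_arm(commands=[[1, 0, 0, -0.1, 0], [1, 0, 0, -0.2, 0], [1, 0, 0, -0.25, 0], [1, 0, 0, -0.25, 0], [1, 0, 0, -0.25, 0], [1, 0, 0, -0.25, 0], [1, 0, 0, -0.1, 0.021], [1, 0, 0, 0, 0.022], [1, 0, 0, 0, 0], [1, 0, 0, 0, 0]])

```text
time: 7.75
position: [0.4531, 0.2626, 0.2601]
tcp_rot: [-0.0, 0.733, 0.681, -0.0]
wrist_force: [0.2, -0.5, -1.0]
finger_gap: 0.347
grasp_force: 40.8
```

```bash
python3 -c "
from h import *
go(.5115,-.190,.26,-4.2); print(state()['grasp_force'])"
```

```text
t 7.75 pos [0.4531 0.2626 0.2601] yaw -4.221313808129136 gap 0.3474427043176992 F [ 0.1595 -0.4819 -1.0372] tilt [-0.0007 -0.0002 -1.    ]
cmd shift [-2.9805  0.6104  0.0004] turn -0.00011841004516186773
40.75633943080902
```

>>> move_arm(commands=[[1, -0.1, 0.02, 0, 0], [1, -0.2, 0.04, 0, 0], [1, -0.25, 0.05, 0, 0], [1, -0.25, 0.05, 0, 0], [1, -0.25, 0.05, 0, 0], [1, -0.25, 0.05, 0, 0], [1, -0.25, 0.05, 0, 0], [1, -0.25, 0.05, 0, 0], [1, -0.25, 0.05, 0, 0], [1, -0.25, 0.05, 0, 0], [1, -0.25, 0.05, 0, 0], [1, -0.25, 0.05, 0, 0], [1, -0.2, 0.03, 0, 0], [1, -0.13, 0.02, 0, 0], [1, -0.05, 0, 0, 0], [1, 0, 0, 0, 0], [1, 0, 0, 0, 0]])

```text
time: 9.88
position: [0.509, -0.2187, 0.2603]
tcp_rot: [-0.0, 0.733, 0.681, 0.0]
wrist_force: [-0.2, 0.7, -0.1]
finger_gap: 0.345
grasp_force: 40.8
```

```bash
python3 - <<'E'
from h import *
go(.5115,-.190,.26,-4.2)
p,d=snap('side'); np.savez('side2.npz',p=p,d=d); s,ds=snap('top')
W=np.zeros((600,800,3),np.uint8)
W[:600,:480]=cv2.resize(p[85:185,290:370],(480,600)); W[:300,490:790]=cv2.resize(s[160:235,340:415],(300,300))
cv2.imwrite('pics/hover.png',W[:,:,::-1])
E
```

```text
t 9.875 pos [ 0.509  -0.2187  0.2603] yaw -4.219973565214658 gap 0.3447782953260933 F [-0.1685  0.6688 -0.0662] tilt [ 0.      0.0007 -1.    ]
cmd shift [0.1923 0.0025 0.002 ] turn -0.0001109642511925419
```

View pics/hover.png

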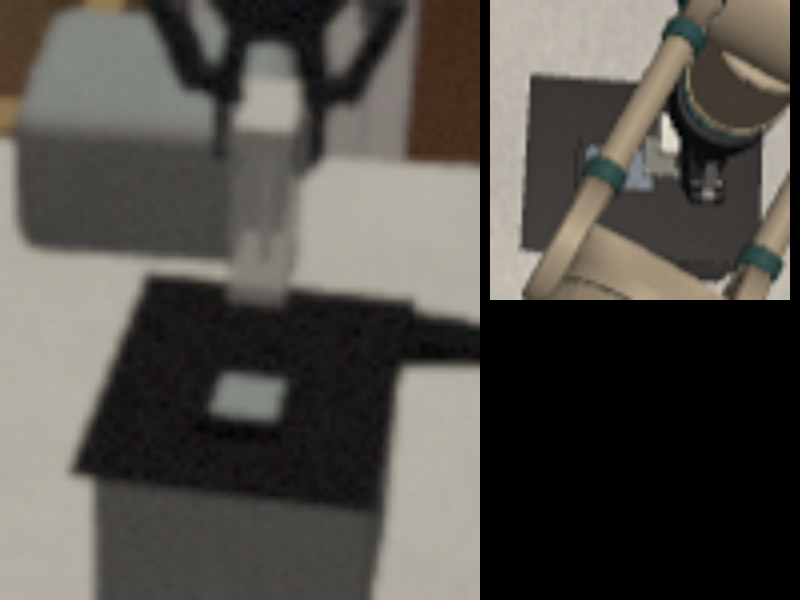

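The hover view shows the cartridge upright in the fingers, its lower front edge at about (257,300) in the crop, behind the flaps at (248,398). Next I'll use depth to get its lower-end height and its x relative to the opening.

```bash
python3 - <<'E'
from h import *
q=np.load('side2.npz');p,d=q['p'],q['d']
for v in range(124,138): print(v,p[v,324:342,0], world('side',d,[[333,v]])[0])
# lower edge of front face: ray with plane y
c=eyes.camera_info('side'); T=np.linalg.inv(np.array(c['view']))
def yray(u,v,y):
    D=T[:3,:3]@np.array([(u-c['cx'])/c['fx'],-(v-c['cy'])/c['fy'],-1]); o=T[:3,3]; return o+D*(y-o[1])/D[1]
for v in(134.5,135.5): print(yray(333,v,-.190))
for v in (125,128,131): 
    r=p[v,322:345,0].astype(int); g=np.diff(r); print(v,g)
print('flap side',*rect('side',p,(318,143,345,160),lambda c:c[:,:,2]>90,.161))
E
```

```text
124 [ 67  65  70  75  88  98 116 131 127 113 109 118 125 126 128 144 167 177] [ 0.5105 -0.1929  0.2545]
125 [ 69  67  73  72  89 103 120 131 131 116 112 126 133 129 127 140 166 176] [ 0.5101 -0.1884  0.2534]
126 [ 67  67  69  73  87 109 126 133 128 114 109 126 130 128 124 137 165 177] [ 0.5101 -0.1904  0.2488]
127 [ 77  74  71  73  90 117 129 133 129 116 109 126 133 127 122 143 165 176] [ 0.5097 -0.1871  0.2472]
128 [126 126 125 111 106 124 131 133 130 120 121 129 132 130 120 148 171 175] [ 0.5096 -0.1879  0.2432]
129 [165 164 163 149 132 133 133 134 132 130 131 133 131 127 120 154 172 176] [ 0.5094 -0.1866  0.2404]
130 [163 169 173 162 145 136 134 133 134 134 134 133 132 123 135 163 174 176] [ 0.5094 -0.1889  0.2355]
131 [118 131 140 136 130 130 129 133 132 133 132 131 131 124 147 167 173 174] [ 0.5094 -0.1916  0.2304]
132 [ 47  51  61  75 100 115 118 119 120 121 123 125 130 112 129 142 148 152] [ 0.5092 -0.1904  0.2275]
133 [ 26  21  27  54  82  95  98 102 104 103 106 110 114  97  74  74  83  96] [ 0.5088 -0.1852  0.2268]
134 [25 20 23 47 77 85 86 91 91 95 94 94 92 70 44 30 34 39] [ 0.5088 -0.1884  0.2214]
135 [25 23 25 31 51 60 59 67 71 73 78 77 75 54 30 29 27 26] [ 0.509  -0.1935  0.2147]
136 [27 28 24 22 26 36 30 30 34 40 47 44 47 37 26 18 24 23] [ 0.5138 -0.2774  0.1614]
137 [25 28 18 28 30 24 23 20 26 26 27 26 25 27 21 23 24 28] [ 0.5132 -0.2708  0.1613]
[ 0.5089 -0.19    0.2186]
[ 0.5087 -0.19    0.215 ]
125 [  1  -1  -2   6  -1  17  14  17  11   0 -15  -4  14   7  -4  -2  13  26
  10   1   1   1]
128 [ -8  -7   0  -1 -14  -5  18   7   2  -3 -10   1   8   3  -2 -10  28  23
   4   2   0  -2]
131 [13  8 13  9 -4 -6  0 -1  4 -1  1 -1 -1  0 -7 23 20  6  1  1  1  1]
flap side [ 513.0197 -184.463 ] (41.288185119628906, 35.857322692871094) 85.32707977294922 [ 513.2031 -184.5093] 89.7362076759673
```

>>> move_arm(commands=[[1, 0.05, 0.004, 0, 0], [1, 0.09, 0, 0, 0], [1, 0.05, 0, 0.05, 0], [1, 0, 0, 0.1, 0], [1, 0, 0, 0.08, 0], [1, 0, 0, 0.05, 0], [1, 0, 0, 0.03, 0], [1, 0, 0, 0, 0], [1, 0, 0, 0, 0]])

```text
time: 11.1
position: [0.5121, -0.1917, 0.214]
tcp_rot: [0.0, 0.733, 0.68, 0.0]
wrist_force: [0.0, 0.8, 0.6]
finger_gap: 0.339
grasp_force: 40.8
```

```bash
python3 -c "
from h import *
go(.5127,-.1775,.2125,-4.2)"
```

```text
t 11.1 pos [ 0.5121 -0.1917  0.214 ] yaw -4.288265142458371 gap 0.3385148125983654 F [0.0325 0.8067 0.5645] tilt [ 0.0008 -0.0003 -1.    ]
cmd shift [ 0.0944 -0.0034  0.0103] turn -0.0004903619025465063
```

>>> move_arm(commands=[[1, 0.02, 0, 0.008, 0], [1, 0.02, 0, 0, 0], [1, 0.02, 0, 0, 0], [1, 0.01, 0, 0, 0], [1, 0, 0, 0, 0]])

```text
time: 11.72
position: [0.5127, -0.1808, 0.2125]
tcp_rot: [0.0, 0.733, 0.68, 0.0]
wrist_force: [-0.3, -0.7, 0.6]
finger_gap: 0.345
grasp_force: 40.8
```

>>> move_arm(commands=[[1, 0.007, 0, 0, 0], [1, 0, 0, 0, 0], [1, 0.007, 0, 0, 0], [1, 0, 0, 0, 0]])

```text
time: 12.22
position: [0.5128, -0.1788, 0.2125]
tcp_rot: [-0.0, 0.733, 0.68, 0.0]
wrist_force: [-0.8, -0.0, -0.7]
finger_gap: 0.351
grasp_force: 40.8
```

>>> move_arm(commands=[[1, 0.007, 0, 0, 0], [1, 0, 0, 0, 0]])

```text
time: 12.48
position: [0.5129, -0.1777, 0.2125]
tcp_rot: [-0.0, 0.733, 0.68, 0.0]
wrist_force: [0.2, 0.1, -0.3]
finger_gap: 0.349
grasp_force: 40.8
```

>>> move_arm(commands=[[1, 0.007, 0, 0, 0], [1, 0, 0, 0, 0]])

```text
time: 12.72
position: [0.513, -0.1766, 0.2125]
tcp_rot: [-0.0, 0.733, 0.68, 0.0]
wrist_force: [-0.5, 0.1, -0.3]
finger_gap: 0.347
grasp_force: 40.8
```

>>> move_arm(commands=[[1, 0.005, 0, 0, 0], [1, 0, 0, 0, 0]])

```text
time: 12.98
position: [0.513, -0.1759, 0.2125]
tcp_rot: [-0.0, 0.733, 0.68, 0.0]
wrist_force: [-0.4, 0.8, -0.5]
finger_gap: 0.348
grasp_force: 40.8
```

>>> move_arm(commands=[[1, 0.005, 0, 0, 0], [1, 0, 0, 0, 0]])

```text
time: 13.22
position: [0.5131, -0.1752, 0.2125]
tcp_rot: [-0.0, 0.733, 0.68, 0.0]
wrist_force: [-0.6, -0.1, -0.7]
finger_gap: 0.345
grasp_force: 40.8
```

>>> move_arm(commands=[[1, 0.005, 0, 0, 0], [1, 0, 0, 0, 0]])

```text
time: 13.48
position: [0.5132, -0.1747, 0.2125]
tcp_rot: [0.0, 0.733, 0.68, -0.0]
wrist_force: [-0.2, -1.5, 0.6]
finger_gap: 0.347
grasp_force: 40.8
```

>>> move_arm(commands=[[1, 0.005, 0, 0, 0], [1, 0, 0, 0, 0]])

```text
time: 13.72
position: [0.5131, -0.1745, 0.2126]
tcp_rot: [0.001, 0.733, 0.68, -0.001]
wrist_force: [-0.2, -3.2, -0.4]
finger_gap: 0.349
grasp_force: 40.8
```

>>> move_arm(commands=[[1, 0.004, 0, 0, 0], [1, 0, 0, 0, 0]])

```text
time: 13.98
position: [0.5132, -0.1743, 0.2127]
tcp_rot: [0.001, 0.733, 0.68, -0.001]
wrist_force: [-1.4, -5.3, -0.5]
finger_gap: 0.35
grasp_force: 40.8
```

>>> move_arm(commands=[[1, -0.012, 0, 0, 0], [1, -0.01, 0, 0, 0], [1, 0, 0, 0, 0], [1, 0, 0, 0, 0]])

```text
time: 14.48
position: [0.513, -0.1757, 0.2124]
tcp_rot: [-0.001, 0.733, 0.68, 0.0]
wrist_force: [0.1, 0.2, -0.8]
finger_gap: 0.343
grasp_force: 40.9
```

>>> move_arm(commands=[[1, 0, 0, 0.013, 0], [1, 0, 0, 0.013, 0], [1, 0, 0, 0, 0]])

```text
time: 14.85
position: [0.5128, -0.1762, 0.2083]
tcp_rot: [-0.0, 0.733, 0.68, -0.0]
wrist_force: [0.0, 0.7, 0.1]
finger_gap: 0.342
grasp_force: 40.9
```

>>> move_arm(commands=[[1, 0, 0, 0.01, 0], [1, 0, 0, 0.01, 0], [1, 0, 0, 0, 0]])

```text
time: 15.22
position: [0.5129, -0.1764, 0.2054]
tcp_rot: [-0.0, 0.733, 0.68, -0.0]
wrist_force: [-0.9, -0.0, 0.1]
finger_gap: 0.349
grasp_force: 40.9
```

>>> move_arm(commands=[[1, 0, 0, 0.01, 0], [1, 0, 0, 0.01, 0], [1, 0, 0, 0, 0]])

```text
time: 15.6
position: [0.5131, -0.1765, 0.2035]
tcp_rot: [0.0, 0.733, 0.68, 0.0]
wrist_force: [-0.5, -0.3, 4.1]
finger_gap: 0.348
grasp_force: 41.5
```

Contact began with the bottom at z ≈ 0.161, which is the flaps' upper face, so the cartridge has entered the opening. Pushing on.

>>> move_arm(commands=[[1, 0, 0, 0.013, 0], [1, 0, 0, 0.013, 0], [1, 0, 0, 0, 0]])

```text
time: 15.98
position: [0.5135, -0.1766, 0.2005]
tcp_rot: [0.001, 0.733, 0.68, 0.001]
wrist_force: [-1.5, 1.1, 9.6]
finger_gap: 0.347
grasp_force: 42.2
```

>>> move_arm(commands=[[1, 0, 0, 0.013, 0], [1, 0, 0, 0.013, 0], [1, 0, 0, 0, 0]])

```text
time: 16.35
position: [0.5143, -0.1768, 0.1972]
tcp_rot: [0.002, 0.733, 0.68, 0.001]
wrist_force: [-0.8, 0.6, 10.9]
finger_gap: 0.346
grasp_force: 42.2
```

>>> move_arm(commands=[[1, 0, 0, 0.02, 0], [1, 0, 0, 0.02, 0], [1, 0, 0, 0, 0]])

```text
time: 16.73
position: [0.5138, -0.177, 0.1904]
tcp_rot: [0.002, 0.733, 0.68, 0.0]
wrist_force: [-0.6, 0.2, 7.5]
finger_gap: 0.347
grasp_force: 41.9
```

>>> move_arm(commands=[[1, 0, 0, 0.02, 0], [1, 0, 0, 0.02, 0], [1, 0, 0, 0, 0]])

```text
time: 17.1
position: [0.5136, -0.177, 0.1837]
tcp_rot: [0.001, 0.733, 0.68, 0.0]
wrist_force: [-0.3, -1.0, 4.9]
finger_gap: 0.35
grasp_force: 41.5
```

>>> move_arm(commands=[[1, 0, 0, 0.025, 0], [1, 0, 0, 0.025, 0], [1, 0, 0, 0.025, 0], [1, 0, 0, 0.025, 0], [1, 0, 0, 0, 0]])

```text
time: 17.73
position: [0.5126, -0.1763, 0.1669]
tcp_rot: [-0.001, 0.733, 0.68, -0.0]
wrist_force: [1.2, -1.2, -1.3]
finger_gap: 0.346
grasp_force: 40.6
```

>>> move_arm(commands=[[1, 0, 0, 0.025, 0], [1, 0, 0, 0.025, 0], [1, 0, 0, 0.025, 0], [1, 0, 0, 0.01, 0], [1, 0, 0, 0, 0], [1, 0, 0, 0, 0]])

```text
time: 18.48
position: [0.5128, -0.1764, 0.1547]
tcp_rot: [-0.0, 0.733, 0.68, -0.0]
wrist_force: [-0.3, 0.1, -0.8]
finger_gap: 0.35
grasp_force: 40.9
```

>>> move_arm(commands=[[-1, 0, 0, 0, 0], [-1, 0, 0, 0, 0], [-1, 0, 0, 0, 0], [-1, 0, 0, 0, 0], [-1, 0, 0, 0, 0], [-1, 0, 0, -0.05, 0], [-1, 0, 0, -0.1, 0], [-1, 0, 0, -0.15, 0], [-1, 0, 0, -0.05, 0], [1, 0, 0, 0, 0], [1, 0, 0, 0, 0], [1, 0, 0, 0, 0], [1, 0, 0, 0, 0], [1, 0, 0, 0, 0], [1, 0, 0, 0, 0], [1, 0, 0, 0, 0], [1, 0, 0, 0, 0]])

```text
time: 20.6
position: [0.513, -0.1764, 0.2076]
tcp_rot: [0.0, 0.733, 0.68, 0.0]
wrist_force: [0.2, 0.4, 0.1]
finger_gap: -0.001
grasp_force: 0.0
```

```bash
python3 - <<'E'
from h import *
go(.513,-.1764,.2,-4.2)
p,d=snap('side'); s,ds=snap('top')
W=np.zeros((600,800,3),np.uint8)
W[:600,:480]=cv2.resize(p[85:185,290:370],(480,600)); W[:300,490:790]=cv2.resize(s[160:235,340:415],(300,300))
cv2.imwrite('pics/push.png',W[:,:,::-1])
for v in range(122,160,2): print(v,p[v,332],world('side',d,[[332,v]])[0])
E
```

```text
t 20.6 pos [ 0.513  -0.1764  0.2076] yaw -4.2759740757851015 gap -0.0010647952140245755 F [0.2479 0.3905 0.0699] tilt [ 0.0001  0.0001 -1.    ]
cmd shift [ 0.0003 -0.0002  0.0505] turn -0.00042207819880611826
122 [25 23 26] [ 0.5119 -0.1617  0.2781]
124 [35 31 34] [ 0.5116 -0.161   0.2717]
126 [88 86 82] [ 0.5116 -0.1646  0.2629]
128 [70 69 65] [ 0.5115 -0.1676  0.2544]
130 [63 61 59] [ 0.5111 -0.1654  0.2487]
132 [70 66 65] [ 0.5108 -0.1652  0.2418]
134 [72 67 65] [ 0.5105 -0.1648  0.235 ]
136 [150 145 137] [ 0.5101 -0.1622  0.2294]
138 [175 170 160] [ 0.5111 -0.1831  0.2097]
140 [178 172 162] [ 0.5099 -0.1679  0.2116]
142 [176 171 161] [ 0.5093 -0.1618  0.208 ]
144 [137 131 124] [ 0.5083 -0.1499  0.2081]
146 [96 93 88] [ 0.5078 -0.1466  0.2029]
148 [99 96 92] [ 0.5076 -0.1467  0.1955]
150 [99 97 91] [ 0.5075 -0.1497  0.1861]
152 [99 96 91] [ 0.507  -0.1468  0.1806]
154 [73 70 67] [ 0.5067 -0.1455  0.1739]
156 [16 17 16] [ 0.5059 -0.1373  0.1718]
158 [21 20 22] [ 0.5056 -0.1366  0.1647]
```

View pics/push.png

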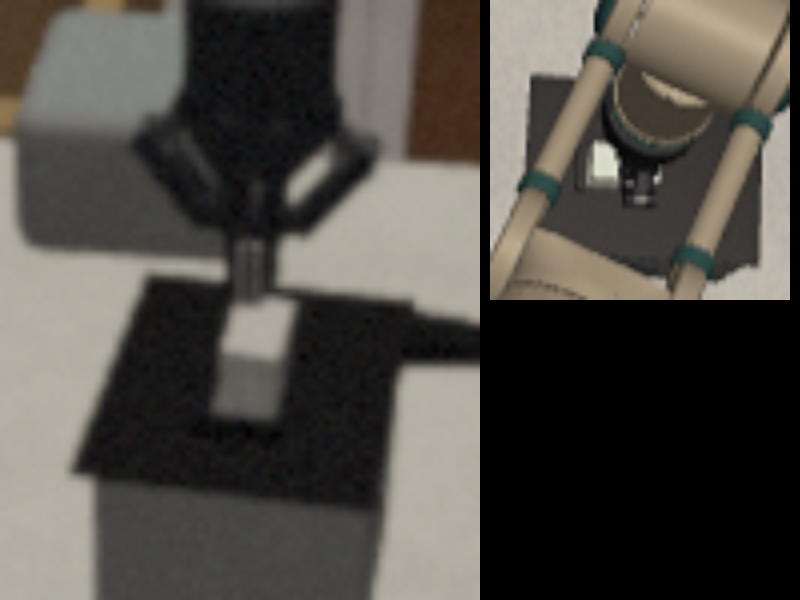

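The cartridge stands pinched in the opening, its top at z ≈ 0.209, with the shut fingers centred above it (tips ≈ 0.233). Next I'll push it down by its top.

>>> move_arm(commands=[[1, 0, 0, 0.05, 0], [1, 0, 0, 0.05, 0], [1, 0, 0, 0.02, 0], [1, 0, 0, 0.02, 0], [1, 0, 0, 0.02, 0], [1, 0, 0, 0.02, 0], [1, 0, 0, 0, 0]])

```text
time: 21.58
position: [0.513, -0.1765, 0.1803]
tcp_rot: [-0.0, 0.733, 0.68, 0.0]
wrist_force: [0.6, -0.0, 2.0]
finger_gap: -0.002
grasp_force: 0.4
```

>>> move_arm(commands=[[1, 0, 0, 0.02, 0], [1, 0, 0, 0.02, 0], [1, 0, 0, 0.02, 0], [1, 0, 0, 0.02, 0], [1, 0, 0, 0.02, 0], [1, 0, 0, 0, 0]])

```text
time: 22.32
position: [0.5132, -0.1765, 0.1654]
tcp_rot: [0.0, 0.733, 0.68, 0.0]
wrist_force: [2.2, -0.8, 3.6]
finger_gap: -0.001
grasp_force: 1.3
```

>>> move_arm(commands=[[1, 0, 0, 0.02, 0], [1, 0, 0, 0.02, 0], [1, 0, 0, 0.02, 0], [1, 0, 0, 0.02, 0], [1, 0, 0, 0.02, 0], [1, 0, 0, 0, 0]])

```text
time: 23.08
position: [0.5128, -0.1765, 0.1503]
tcp_rot: [-0.0, 0.733, 0.68, -0.0]
wrist_force: [2.9, -0.4, 4.0]
finger_gap: 0.0
grasp_force: 1.9
```

>>> move_arm(commands=[[1, 0, 0, 0.02, 0], [1, 0, 0, 0.02, 0], [1, 0, 0, 0.02, 0], [1, 0, 0, 0.02, 0], [1, 0, 0, 0, 0]])

```text
time: 23.7
position: [0.5117, -0.176, 0.1376]
tcp_rot: [-0.001, 0.733, 0.68, -0.001]
wrist_force: [0.2, 0.1, -0.3]
finger_gap: -0.004
grasp_force: 0.0
```

>>> move_arm(commands=[[1, 0, 0, 0.02, 0], [1, 0, 0, 0.02, 0], [1, 0, 0, 0.02, 0], [1, 0, 0, 0.02, 0], [1, 0, 0, 0, 0]])

```text
time: 24.32
position: [0.5126, -0.1764, 0.1261]
tcp_rot: [-0.0, 0.733, 0.68, -0.0]
wrist_force: [-0.2, -0.3, 1.1]
finger_gap: -0.003
grasp_force: 0.2
```

>>> move_arm(commands=[[1, 0, 0, 0.02, 0], [1, 0, 0, 0.02, 0], [1, 0, 0, 0.02, 0], [1, 0, 0, 0, 0]])

```text
time: 24.82
position: [0.5133, -0.1766, 0.1178]
tcp_rot: [0.0, 0.733, 0.68, 0.0]
wrist_force: [0.6, -0.1, 4.1]
finger_gap: -0.004
grasp_force: 3.4
```

>>> move_arm(commands=[[1, 0, 0, 0.02, 0], [1, 0, 0, 0.02, 0], [1, 0, 0, 0.015, 0], [1, 0, 0, 0, 0]])

```text
time: 25.32
position: [0.5131, -0.1766, 0.1094]
tcp_rot: [0.0, 0.733, 0.68, 0.0]
wrist_force: [-0.0, -0.1, 4.0]
finger_gap: -0.002
grasp_force: 3.2
```

>>> move_arm(commands=[[1, 0, 0, 0.01, 0], [1, 0, 0, 0, 0], [1, 0, 0, 0, 0]])

```text
time: 25.7
position: [0.5128, -0.1765, 0.1078]
tcp_rot: [-0.0, 0.733, 0.68, -0.0]
wrist_force: [-1.4, -0.7, 5.3]
finger_gap: 0.002
grasp_force: 3.0
```

>>> move_arm(commands=[[1, 0, 0, -0.02, 0], [1, 0, 0, -0.03, 0], [1, 0, 0, -0.05, 0], [1, 0, 0, -0.1, 0], [1, 0, 0, -0.15, 0], [1, 0, 0, -0.2, 0], [1, 0, 0, -0.25, 0], [1, 0, 0, -0.2, 0], [1, -0.2, 0, -0.1, 0], [1, -0.25, 0, 0, 0], [1, -0.25, 0, 0, 0], [1, -0.2, 0, 0, 0], [1, 0, 0, 0, 0]])

```text
time: 27.32
position: [0.5027, -0.313, 0.2731]
tcp_rot: [0.0, 0.734, 0.679, -0.0]
wrist_force: [-0.0, 1.3, -0.1]
finger_gap: 0.001
grasp_force: 0.0
```

```bash
python3 - <<'E'
from h import *
p,d=snap('side'); s,ds=snap('top')
W=np.zeros((600,800,3),np.uint8)
W[:600,:480]=cv2.resize(p[85:185,290:370],(480,600)); W[:300,490:790]=cv2.resize(s[160:235,340:415],(300,300))
cv2.imwrite('pics/after.png',W[:,:,::-1])
print('flap',*rect('top',s,(355,190,388,214),lambda c:c[:,:,2]>100,.161))
print(world('side',d,[[u,v] for v in(150,152) for u in(328,332,336)]))
E
```

```text
flap [ 512.7079 -177.5482] (60.39021301269531, 37.13359832763672) 85.7117691040039 [ 512.4619 -177.4741] 85.88230265794326
[[ 0.523  -0.1891  0.1596]
 [ 0.51   -0.1924  0.1586]
 [ 0.4969 -0.1946  0.1583]
 [ 0.522  -0.1788  0.1585]
 [ 0.5089 -0.1792  0.1594]
 [ 0.4956 -0.1733  0.1644]]
```

View pics/after.png

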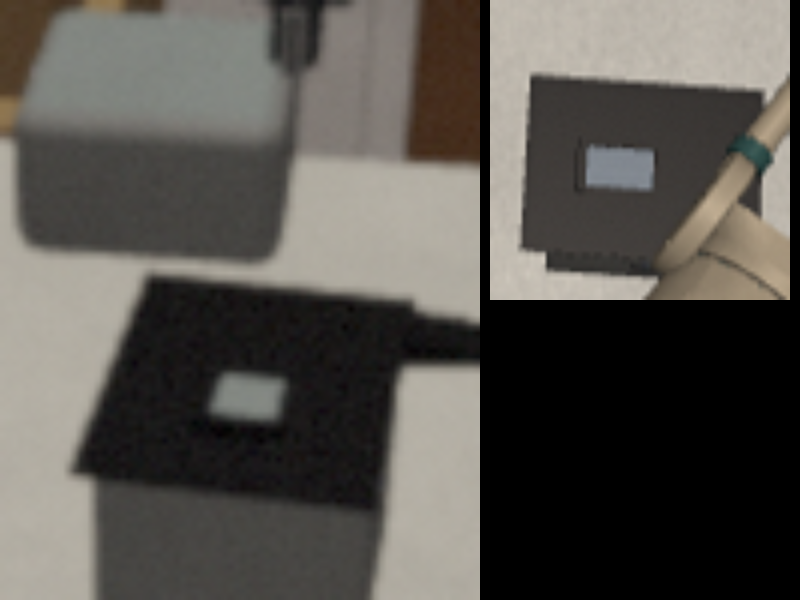

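The flaps are shut and level (side crop 248,398, the same as at the start), the cartridge is inside and the arm is clear. Handing in.

```bash
python3 -c "
from h import *
print(workorder.job_done())"
```

```text
the job is handed in; nothing more can be done
None
```

The cartridge went through the flaps and dropped inside the caddy, the flaps are shut again, the highest wrist force seen while pushing was about 11 N, and the job is handed in; the judge's verdict was not shown.

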